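# Open the large paint case by its release tab

### The job

Open the larger (wider) of the two paint cases, touching and pushing only, without gripping or picking anything up: press down the release tab on its front so that the sprung lid pops part-way up, then push the lid on over until it lies fully open against its stop, and take the hand away. Leave the smaller case shut, do not lift, tip or shove either case out of its place, and do not disturb the jars, cup, brush, tape and saucer.

Things in the scene. Friction and masses are not known exactly. Their poses are not given: they have to be found in the camera images.
- large_case: the case to open: a white plastic box 120 mm deep (x) by 200 mm wide (y), walls 50 mm high, flat grey lid 12 mm thick on top (62 mm high shut), loose on the table, about 2.4 kg, jars (45 mm high) seated inside. Origin: centre of its underside. x points from the front (tab side) to the back (hinge side), y to the left along its width, z up.
- large_tab_pad (a point): the place to press: on top of the large case's black release tab, midway along the front, 36 mm in front of the case wall, 50 mm above the table at rest; moves with the tab. The tab's flat pad (36 mm wide along the case's y) reaches to 50 mm out from the wall; its upright hook stands 4 to 8 mm in front of the wall, up to 69 mm high, over the lid's front edge, and swings outward off it as the pad goes down.
- large_tab (a joint): angle of the large case's tab, a rocker pivoted 6 mm in front of the wall: 0 at rest, 0.34 rad fully down (about 10 mm at the press point); the lid is let go at about 0.2 rad (6 mm). It takes about 4 to 5 N at the press point to let go, 6 to 7 N for fully down, and springs back when let go.
- large_lid (a joint): angle of the large case's lid: 0 shut (latched), about 0.6 rad once it has popped up on the spring pin under it (within half a second), 1.92 rad fully open at its stop. Damped, turns easily (under 0.15 N m). Let go between 0.6 and about 1.4 rad it sinks back to 0.6; let go beyond about 1.55 rad it falls slowly open to its stop and stays.
- large_lid_hinge (a point): the middle of the large lid's hinge line: top of the back wall, 60 mm behind the case's centre, 50 mm above the table. The hinge line runs along the case's y. The point turns with the lid: its x axis points from the lid's front edge to the hinge.
- large_lid_edge (a point): the middle of the lower front edge of the large lid, 120 mm from the hinge line; moves with the lid (at 0.6 rad it stands about 118 mm above the table, 21 mm behind the case's front wall). The lid is 12 mm thick above it.
- small_case: the other case, to be left shut: same make, depth, height and tab, but only 120 mm wide, about 1.8 kg; origin and axes likewise. The two cases stand side by side, about 0.30 to 0.42 m apart, either one on the left.
- small_lid (a joint): angle of the small case's lid: 0 shut; must stay shut
- jar_a: a closed paint jar (38 mm across, 56 mm tall) standing in front of the large case, to one side of its tab; bystander. Origin: centre of its underside
- jar_b: a like paint jar standing in front of the small case; bystander. Origin: centre of its underside
- water_cup: a white tapered cup, 72 mm across, 90 mm tall, brushes standing in it up to 175 mm; bystander behind the cases. Origin: centre of its underside
- brush: a 200 mm paint brush lying on the table at the left; bystander. Origin: a point on its underside along its length
- tape_roll: a roll of paper tape lying flat, 90 mm across, 24 mm high; bystander at the right. Origin: centre of its underside
- saucer: a white saucer 120 mm across, 18 mm high; bystander at the right. Origin: centre of its underside

How it is judged:
By the outcome, as a careful person would: the job done as asked, in the order asked, and still so for the second after the job is handed in, with the robot touching nothing.
It also fails if it takes over 48 s, if anything falls off the work surface, if the arm or the gripper's body presses on something with over 40 N, if the wrist force passes 120 N, or if a joint passes its speed limit or range.

### The arm

A 7-joint arm with a two-finger parallel gripper is mounted at the origin on the work surface. World frame = base frame: x ahead of the robot, y to its left, z up, the work surface at z = 0. Lengths are in m, angles in rad, forces in N, time in s.
With the tool pointing down it reaches from about 0.35 to 0.775 m from the base axis. Payload 3.1 kg.
Tool frame: the origin (TCP) lies between the finger pads; the fingertips stand 17 mm ahead of it and the grasp point (between the pads) lies 2 mm behind it (manip.finger_overhang is the distance from the TCP to the fingertips, in m); z points along the fingers, y is the line along which they close (so a half turn about z gives the same grasp; the last joint's range is limited). The gripper opens to 85 mm and grips with 20 to 120 N. Pads are 22 mm wide; open, the fingers measure 114 mm over their backs; the gripper's body (76 mm by 85 mm) begins 54 mm behind the grasp point. The pads swing forward as they close: fully open they stand 13 mm farther back than shut.
Start: joints at [1.251, 0.311, 0.014, 1.512, -0.004, 1.319, -0.027], TCP at [0.151, -0.529, 0.248] pointing down, gripper open.
Joint ranges: [-2.7, 2.7], [-0.3, 1.91], [-1.27, 1.3], [0.12, 2.57], [-1.44, 4.58], [0.2, 2.03], [-3.05, 3.05]. Speed limits (rad/s): [2.79, 2.79, 3.14, 3.14, 3.14, 3.14, 3.14].

### API

Orientations are given as [roll, pitch, yaw] about the fixed x, y, z axes, in that order (R = Rz(yaw) Ry(pitch) Rx(roll)).
In Python, from rig import manip gives the robot as it stands.
- The arm moves only by the tool step_arm, never from a script. Its argument "increments" is a list of rows, each a list of 3 entries, a list of its own where there are three numbers: the shift along the tool's x, y, z in mm, then the turn about the tool's z in rad, then the gripper command: -1 is fully open, 1 is shut, values between are in proportion. In form: [[[x, y, z], spin, jaw], ...]. A call has 1 to 12 rows; each row is the pose to reach, as a shift and turn from the pose commanded when the call began, along the tool's axes at that moment; what a row does not reach only later rows make up. A row lasts 1/10 s, in which the tool goes at most 50 mm and 8.59 degrees, less where a joint would pass 70% of its speed; a pose out of reach is approached as far as the arm can. A call with a gripper value outside its range is refused whole. The fingers move at their own pace and stop on an object; "grip_force" is the grip in N (left out, the last holds). Time passes only in rows, so rows that repeat a pose let the fingers close. It gives the time, the measured TCP pose, the force, the opening and the grip force at its end, in the units of the state.
- manip.read_state(): the state, without advancing time (a new reading comes with each control period).
- manip.get_image(name): name is "scene" or "side" or "wrist"; returns a dict with "frame" (480x640x3 uint8, red, green, blue), "fx", "fy", "cx", "cy" (pixels), "camera_from_world" (4x4, takes a point from world to camera coordinates); the wrist camera has in their place "mount" (4x4, takes a point from camera to tool coordinates, whose origin is the TCP and whose axes are the flange's). Camera axes: x right, y up, looking along -z (the intrinsics and any distortion apply to the point x, -y, -z); pixel columns grow to the right and rows downward; lengths in m; the calibration is good to about 2 mm. A picture is of the moment at which its call begins: read the wrist's pose just before it. There is no depth.
- manip.job_done(): hands the job in; it is judged then, once.
Trained networks look in a picture, given as the dict that the camera call returned (one of the last four; its "shot" number tells which), for a name from the list of things; names that differ only in an ending like _2 or _b are one class to them, and where a whole thing is asked for, a point or a joint stands for the part that bears it (a point fixed in the world has none). Each returns a list of dicts, best first, with "p" (0 to 1); they miss things now and then, are a little off and sometimes report something else, mostly with a low value. They report only what shows in the picture. A call takes as long as a camera call.
- manip.find_in(picture, query): "centre" ([x, y, z] in m, in the coordinates of the camera as it stood for that picture, good to about 4 mm: the middle of the surface that is visible of it).
- manip.masks_of(picture, query): "region" (480x640 bool, what is visible of it).
The state is a dict: "clock": time; "joint_positions": joint angles; "dq": joint speeds; "effort": joint torques, N m; "position": TCP position; "ee_rot": TCP orientation; "ft_force": force on the tool from outside, world axes, zero at the start; "ft_torque": the same for the moment, N m; "width": finger opening in m; "grip_force": force on a finger pad.
Only numpy, scipy, OpenCV 4.12 (cv2) and the standard library are available. Lean on these libraries where they do the work, as an engineer would, in place of code of your own. Each camera call takes 0.05 s, during which the arm holds its last target. There are 200 camera calls.

## Working session

There is one attempt and no reset: what is moved stays moved. The work goes in short steps, Python scripts to look and compute and a tool call to move; the robot and the scene stay as the last step left them, time stands still between calls to the robot, and variables do not carry over. Pictures are saved under pics/ and viewed, at most 10 in all, crops included, and the job is handed in when it is done.

Besides the shell and the picture viewer there is one more tool, called after "Call:" by a JSON object that holds its "op" and its "data", one argument or row to a line. step_arm: Moves the arm, as the interface text tells. Its arguments: {"type":"object","properties":{"increments":{"type":"array"},"grip_force":{"type":"number"}},"required":["increments"]}

```bash
mkdir -p pics; cat > h.py <<'E'
import numpy as np,cv2
from rig import manip
def world(im,p):
    T=np.linalg.inv(np.array(im["camera_from_world"])); return (T@np.r_[p,1])[:3]
def ray(im,u,v,z):
    T=np.linalg.inv(np.array(im["camera_from_world"]))
    d=np.array([(u-im["cx"])/im["fx"],-(v-im["cy"])/im["fy"],-1]); d=T[:3,:3]@d;o=T[:3,3]
    return o+d*(z-o[2])/d[2]
def proj(im,P):
    c=np.array(im["camera_from_world"])@np.r_[P,1]
    return im["cx"]+im["fx"]*c[0]/-c[2], im["cy"]-im["fy"]*c[1]/-c[2]
def save(im,n): cv2.imwrite("pics/"+n,im["frame"][:,:,::-1])
E
python3 - <<'E'
from h import *
np.set_printoptions(precision=3,suppress=True)
for n in("scene","side"):
    im=manip.get_image(n);save(im,n+"1.png");print(n,[k for k in im])
    for q in("large_case","large_tab_pad","large_lid_hinge","large_lid_edge","small_case","jar_a","water_cup","brush","tape_roll","saucer"):
        print(q,[(round(r["p"],2),world(im,r["centre"])) for r in manip.find_in(im,q)[:3]])
s=manip.read_state();print(s["clock"],s["position"],s["ee_rot"],s["ft_force"])
E
```

```text
scene ['frame', 'fx', 'fy', 'cx', 'cy', 'camera_from_world', 'shot']
large_case [(0.69, array([0.594, 0.188, 0.06 ]))]
large_tab_pad []
large_lid_hinge [(0.8, array([0.592, 0.182, 0.062])), (0.72, array([ 0.479, -0.44 ,  0.02 ]))]
large_lid_edge [(0.66, array([0.589, 0.184, 0.061]))]
small_case [(0.56, array([ 0.548, -0.137,  0.06 ]))]
jar_a [(0.91, array([0.471, 0.275, 0.053])), (0.65, array([ 0.414, -0.164,  0.05 ])), (0.57, array([ 0.548, -0.148,  0.062]))]
water_cup [(0.88, array([0.768, 0.004, 0.068]))]
brush [(0.87, array([0.561, 0.469, 0.017]))]
tape_roll []
saucer []
side ['frame', 'fx', 'fy', 'cx', 'cy', 'camera_from_world', 'shot']
large_case [(0.97, array([0.527, 0.145, 0.04 ])), (0.62, array([0.53 , 0.128, 0.056]))]
large_tab_pad [(0.44, array([0.511, 0.172, 0.052]))]
large_lid_hinge [(0.6, array([0.528, 0.128, 0.058]))]
large_lid_edge [(0.49, array([0.527, 0.13 , 0.064]))]
small_case [(0.93, array([ 0.479, -0.135,  0.047]))]
jar_a [(0.58, array([ 0.407, -0.19 ,  0.044])), (0.53, array([0.461, 0.256, 0.036]))]
water_cup [(0.62, array([0.775, 0.002, 0.137]))]
brush [(0.82, array([0.503, 0.457, 0.018]))]
tape_roll [(0.74, array([ 0.467, -0.455,  0.025]))]
saucer [(0.82, array([ 0.651, -0.445,  0.008]))]
1.1 [ 0.151 -0.529  0.248] [-3.142 -0.     0.278] [-0.202  0.543  0.048]
```

View pics/scene1.png

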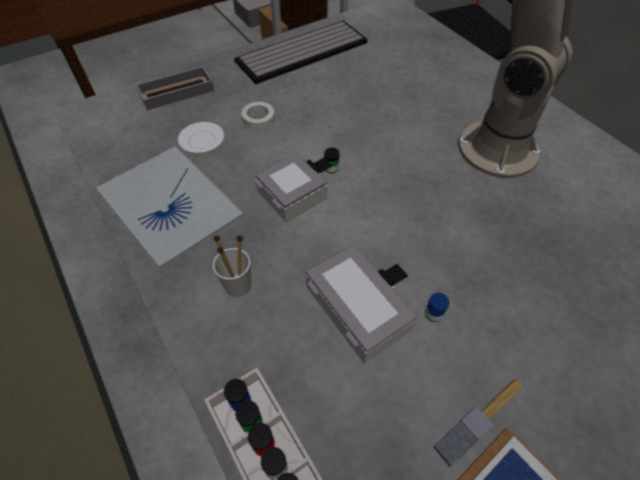

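View pics/side1.png

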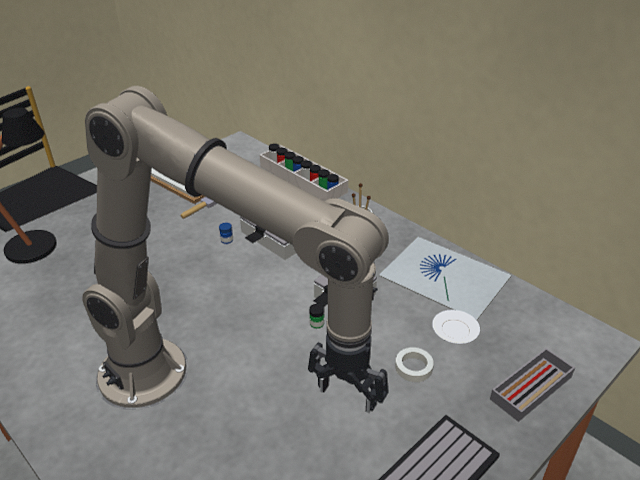

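The scene view shows the large case with its lid spanning (306,272) to (414,322), its tab at (393,275) and the blue jar at (438,305). The small case is at (291,180). In the side view the arm hides the large case. I'll fit the large case's pose by silhouette.

```bash
cat > fit.py <<'E'
from h import *
from scipy.optimize import minimize
def sil(im,p,w,S=4):
    x,y,a=p;R=np.array([[np.cos(a),-np.sin(a),0],[np.sin(a),np.cos(a),0],[0,0,1]])
    def hull(b):
        P=[R@np.array([i,j,k])+[x,y,0] for i in b[0] for j in b[1] for k in b[2]]
        return cv2.convexHull((np.array([proj(im,q) for q in P])*S).astype(np.int32))
    m=np.zeros((480*S,640*S),np.uint8)
    cv2.fillConvexPoly(m,hull(((-.06,.06),(-w/2,w/2),(0,.062))),1)
    cv2.fillConvexPoly(m,hull(((-.11,-.06),(-.018,.018),(.046,.050))),1)
    return m
def fit(im,mask,w,p0,S=4):
    M=cv2.resize(mask.astype(np.uint8),None,fx=S,fy=S,interpolation=cv2.INTER_LINEAR)
    f=lambda p:-(np.sum(M&sil(im,p,w))/np.sum(M|sil(im,p,w)))
    best=None
    for a in(-.4,-.2,0,.2,.4):
        s=np.array([p0[0],p0[1],a]);r=minimize(f,s,method="Nelder-Mead",options=dict(initial_simplex=[s,s+[.02,0,0],s+[0,.02,0],s+[0,0,.15]],xatol=1e-4,fatol=1e-5))
        if best is None or r.fun<best.fun:best=r
    return best
E
python3 - <<'E'
from fit import *
im=manip.get_image("scene");o=im["frame"].copy()
for q,w,p0 in(("large_case",.2,(.594,.188)),("small_case",.12,(.548,-.137))):
    m=manip.masks_of(im,q)[0];print(q,m["p"],m["region"].sum());r=fit(im,m["region"],w,p0);print(r.x,r.fun)
    c,_=cv2.findContours(sil(im,r.x,w,1),0,2);cv2.drawContours(o,c,-1,(255,0,0),1)
print("tape/jar",[(round(r["p"],2),world(im,r["centre"])) for r in manip.find_in(im,"jar_a")])
cv2.imwrite("pics/fit.png",cv2.resize(o[130:370,220:480,::-1],None,fx=2.4,fy=2.4,interpolation=cv2.INTER_CUBIC))
E
```

```text
large_case 0.64 7517
[0.58519609 0.17710345 0.01736318] -0.9747791544654437
small_case 0.68 3342
[ 0.54105145 -0.15257323  0.08251613] -0.9511806460959004
tape/jar [(0.8, array([ 0.41219312, -0.16736584,  0.04931802])), (0.7, array([0.47100736, 0.27653402, 0.05564181]))]
```

View pics/fit.png

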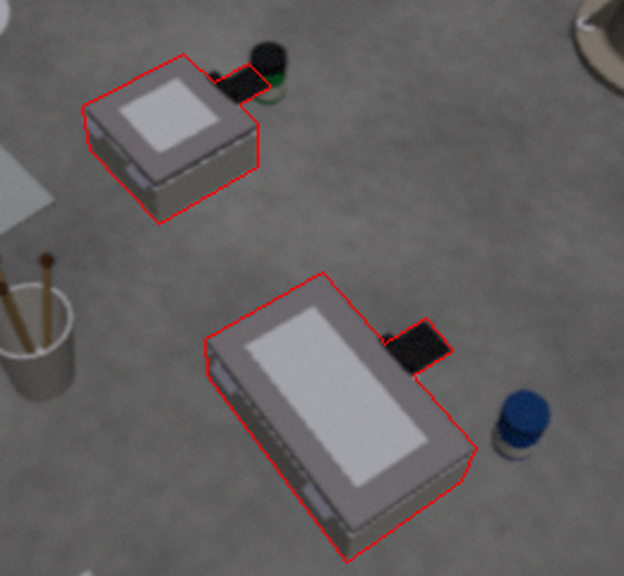

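The fit is good, with both outlines on the case edges. That puts the large case at (0.585, 0.177) with yaw 0.017. Next I'll work out the moves.

```bash
cat >> h.py <<'E'
from scipy.spatial.transform import Rotation as Ro
C=np.array([.5852,.1771,0]);A=.0174;RC=Ro.from_euler("z",A)
def cw(x,y,z): return RC.apply([x,y,z])+C   # case->world
def shift(P): # mm in tool axes to world P
    s=manip.read_state();R=Ro.from_euler("xyz",s["ee_rot"]);return np.round(R.inv().apply(np.array(P)-s["position"])*1000,1)
E
python3 - <<'E'
from h import *
print(np.round(manip.get_image("wrist")["mount"],3), manip.finger_overhang)
print(shift([.40,-.2,.25]),shift(cw(-.1,0,.14)))
E
```

```text
[[-0.     0.961  0.278  0.07 ]
 [ 1.     0.    -0.001 -0.001]
 [-0.001  0.278 -0.961 -0.126]
 [ 0.     0.     0.     1.   ]] 0.017
[ 329.8 -248.    -1.7] [ 514.7 -585.6  108.3]
```

Call:
{"op": "step_arm", "data": {
  "increments": [
    [[40,-30,0],-0.14,0],
    [[80,-60,0],-0.28,1],
    [[120,-90,0],-0.42,1],
    [[160,-120,0],-0.56,1],
    [[200,-150,0],-0.7,1],
    [[235,-180,0],-0.84,1],
    [[270,-205,0],-0.98,1],
    [[300,-230,0],-1.12,1],
    [[320,-240,0],-1.26,1],
    [[330,-248,0],-1.4,1],
    [[330,-248,0],-1.5,1],
    [[330,-248,0],-1.5,1]
  ]
}}

```text
clock: 2.55
position: [0.4005, -0.1995, 0.2484]
ee_rot: [3.141, 0.0, 1.779]
ft_force: [0.1, 0.2, -0.5]
width: 0.0001
grip_force: 0.0
```

```bash
python3 - <<'E'
from h import *
s=manip.read_state();print(s["position"],s["ee_rot"],s["width"],s["joint_positions"],shift(cw(-.1,0,.16)))
E
```

```text
[ 0.40048978 -0.19948795  0.2484031 ] [3.14140634e+00 2.51510763e-04 1.77892022e+00] 0.00012991094407323613 [ 0.83044713  0.12456417 -0.44815693  1.75728921  0.05646829  1.27208487
  0.57682604] [349.3 160.3  88.3]
```

Call:
{"op": "step_arm", "data": {
  "increments": [
    [[40,18,0],-0.14,1],
    [[80,36,0],-0.28,1],
    [[120,55,0],-0.42,1],
    [[160,73,0],-0.56,1],
    [[200,92,0],-0.7,1],
    [[240,110,10],-0.84,1],
    [[280,128,30],-0.98,1],
    [[310,142,50],-1.12,1],
    [[335,154,70],-1.26,1],
    [[349,160,88],-1.38,1],
    [[349,160,88],-1.38,1],
    [[349,160,88],-1.38,1]
  ]
}}

```text
clock: 3.75
position: [0.4851, 0.1736, 0.16]
ee_rot: [-3.141, -0.001, -3.129]
ft_force: [-0.0, -0.8, 0.0]
width: -0.0002
grip_force: 0.0
```

```bash
python3 - <<'E'
from h import *
s=manip.read_state();print(s["position"],s["ee_rot"],s["ft_force"],s["joint_positions"],shift(cw(-.1,0,.067)))
im=manip.get_image("side");o=im["frame"].copy()
for n,P in(("edge",cw(-.06,0,.062)),("pad",cw(-.096,0,.05)),("padend",cw(-.11,0,.05)),("jarA",np.array([.471,.276,.056]))):
    u,v=proj(im,P);print(n,u,v)
u,v=map(int,proj(im,cw(-.09,0,.06)));c=o[max(0,v-110):v+70,max(0,u-120):u+120,::-1]
cv2.imwrite("pics/side2.png",cv2.resize(c,None,fx=3,fy=3,interpolation=cv2.INTER_CUBIC));print("crop origin",u-120,v-110)
E
```

```text
[0.485052   0.1735889  0.16003016] [-3.14066699e+00 -1.05726754e-03 -3.12917919e+00] [-0.04080687 -0.80599312  0.02687014] [ 0.26199266  0.43560466 -0.84780041  1.71592939  0.35384809  1.15263265
  0.89690507] [-0.3  1.9 93. ]
edge 259.6179900028262 228.88810128102003
pad 250.6817702353969 237.42103171907718
padend 247.04852003683334 239.5123017856261
jarA 224.58521356982078 224.12146137611703
crop origin 131 123
```

View pics/side2.png

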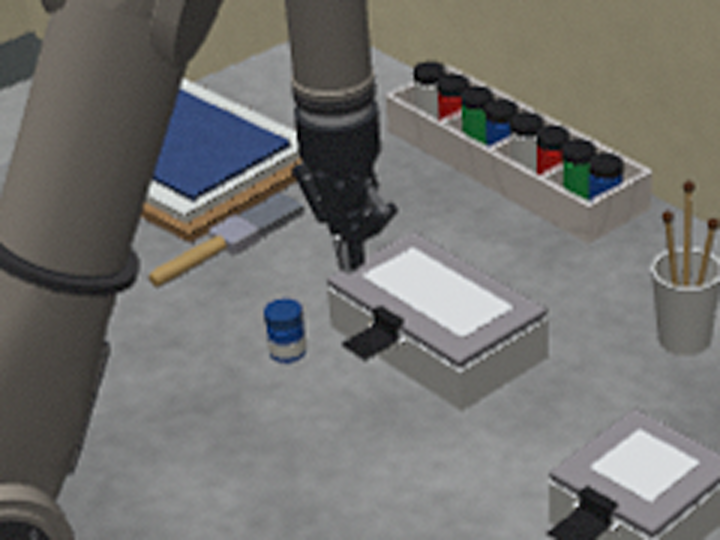

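The side view shows the closed hand above the tab, with its fingertips at crop (347,265) and the tab pad at (372,338). I'll check the case pose from this view too, now that it is visible.

```bash
python3 - <<'E'
from fit import *
im=manip.get_image("side")
m=manip.masks_of(im,"large_case")[0];r=fit(im,m["region"],.2,C[:2]);print(m["p"],r.x,r.fun,-np.sum(cv2.resize(m["region"].astype(np.uint8),None,fx=4,fy=4)&sil(im,[.5852,.1771,.0174],.2))/m["region"].sum()/16)
E
```

```text
0.8 [0.58601708 0.16967127 0.01081975] -0.9704866911682816 419854881502856.6<stdin>:3: RuntimeWarning: overflow encountered in scalar negative
```

Call:
{"op": "step_arm", "data": {
  "increments": [
    [[0,0,30],-0.02,1],
    [[0,0,60],-0.03,1],
    [[0,0,75],-0.03,1],
    [[0,0,82],-0.03,1],
    [[0,0,82],-0.03,1]
  ]
}}

```text
clock: 4.4
position: [0.4851, 0.174, 0.0783]
ee_rot: [-3.141, -0.0, -3.097]
ft_force: [-0.8, -0.4, 0.8]
width: -0.0001
grip_force: 0.0
```

Call:
{"op": "step_arm", "data": {
  "increments": [
    [[0,0,6],0,1],
    [[0,0,10],0,1],
    [[0,0,13],0,1],
    [[0,0,15],0,1],
    [[0,0,16],0,1],
    [[0,0,16],0,1]
  ]
}}

```text
clock: 5.0
position: [0.485, 0.1747, 0.0626]
ee_rot: [3.142, 0.0, -3.095]
ft_force: [-1.1, -0.4, 3.1]
width: 0.0
grip_force: 1.8
```

Contact is made at 3 N. I'll press on gently.

Call:
{"op": "step_arm", "data": {
  "increments": [
    [[0,0,2],0,1],
    [[0,0,4],0,1],
    [[0,0,5],0,1],
    [[0,0,5.5],0,1],
    [[0,0,5.5],0,1],
    [[0,0,5.5],0,1],
    [[0,0,5.5],0,1]
  ]
}}

```text
clock: 5.7
position: [0.4852, 0.1747, 0.0574]
ee_rot: [-3.141, 0.001, -3.095]
ft_force: [-2.0, -0.4, 8.1]
width: 0.0003
grip_force: 4.1
```

```bash
python3 - <<'E'
from h import *
s=manip.read_state();print(s["position"],s["ft_force"])
im=manip.get_image("side")
c=im["frame"][130:300,130:370,::-1]
cv2.imwrite("pics/side3.png",cv2.resize(c,None,fx=3,fy=3,interpolation=cv2.INTER_CUBIC))
E
```

```text
[0.48520265 0.17474861 0.05738021] [-1.96366744 -0.40887556  8.09030013]
```

View pics/side3.png

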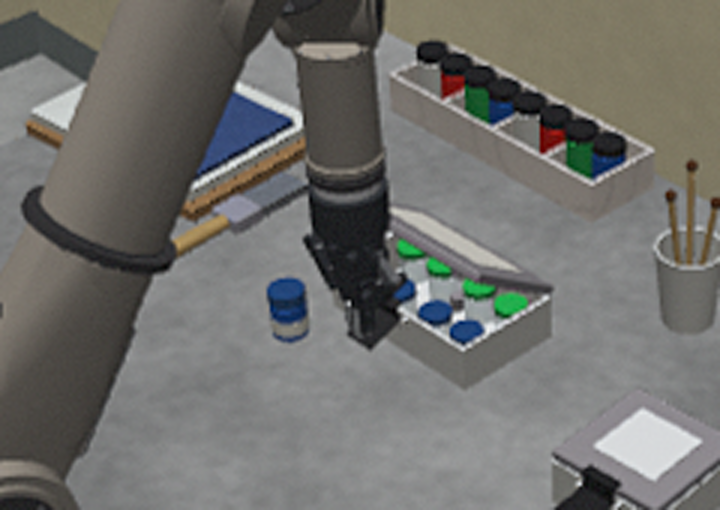

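The lid has popped: its front edge runs from crop (395,210) to (550,290), with the jars showing inside. I'll back off the tab, rise, and move in under the lid's edge.

Call:
{"op": "step_arm", "data": {
  "increments": [
    [[4,0,-8],0,1],
    [[15,0,-15],0.03,1],
    [[20,0,-35],0.03,1],
    [[20,0,-55],0.03,1],
    [[0,0,-55],0.03,1],
    [[-20,-1,-55],0.03,1],
    [[-30,-1,-55],0.03,1],
    [[-30,-1,-55],0.03,1]
  ]
}}

```text
clock: 6.55
position: [0.5152, 0.1745, 0.1114]
ee_rot: [3.142, -0.001, -3.127]
ft_force: [-0.2, 0.7, -0.5]
width: 0.0003
grip_force: 0.0
```

```bash
python3 - <<'E'
from h import *
s=manip.read_state();print(s["position"],s["ee_rot"],s["ft_force"])
y=.177
for x,z in((.535,.115),(.55,.133),(.569,.148),(.5905,.159),(.6136,.165),(.6315,.167),(.645,.165),(.655,.163)): print(shift([x,y,z]))
im=manip.get_image("side")
c=im["frame"][130:300,130:370,::-1]
cv2.imwrite("pics/side4.png",cv2.resize(c,None,fx=3,fy=3,interpolation=cv2.INTER_CUBIC))
E
```

```text
[0.51521069 0.17452992 0.1113873 ] [ 3.14152529e+00 -7.77476823e-04 -3.12709578e+00] [-0.20354282  0.66827474 -0.46454026]
[-19.8   2.2  -3.6]
[-34.8   2.  -21.6]
[-53.8   1.7 -36.7]
[-75.3   1.4 -47.7]
[-98.4   1.  -53.7]
[-116.3    0.8  -55.7]
[-129.8    0.6  -53.7]
[-139.8    0.4  -51.7]
```

View pics/side4.png

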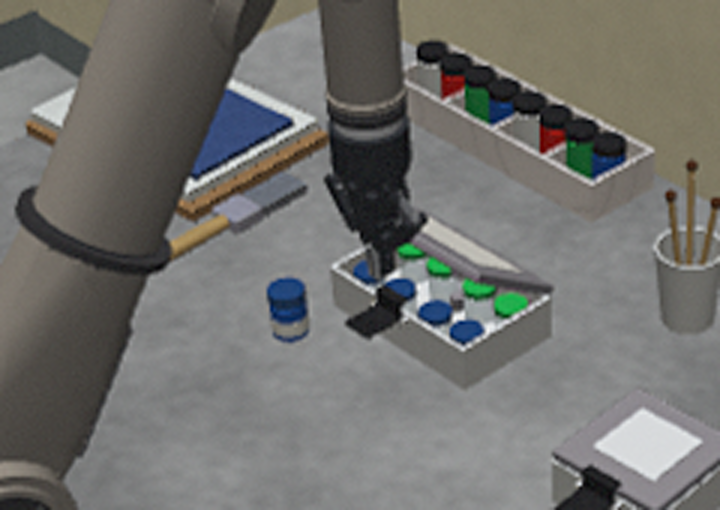

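The fingertips, at crop (378,275), stand in front of and below the lid's edge. I'll push along its arc.

Call:
{"op": "step_arm", "data": {
  "increments": [
    [[-10,1,-1],0,1],
    [[-20,1,-4],0,1],
    [[-25,1,-10],0,1],
    [[-30,1,-16],0,1],
    [[-35,1,-22],0,1],
    [[-41,1,-27],0,1],
    [[-47,1,-32],0,1],
    [[-54,1,-37],0,1],
    [[-54,1,-37],0,1]
  ]
}}

```text
clock: 7.5
position: [0.5711, 0.177, 0.1498]
ee_rot: [3.14, 0.003, -3.126]
ft_force: [-0.5, -0.4, -0.1]
width: 0.0002
grip_force: 0.2
```

```bash
python3 - <<'E'
from h import *
s=manip.read_state();print(s["position"],s["ee_rot"],s["ft_force"],s["ft_torque"])
im=manip.get_image("side")
c=im["frame"][130:300,130:370,::-1]
cv2.imwrite("pics/side5.png",cv2.resize(c,None,fx=3,fy=3,interpolation=cv2.INTER_CUBIC))
E
```

```text
[0.5710842  0.17702511 0.14983229] [ 3.14033523  0.00343885 -3.12635591] [-0.48013707 -0.41064903 -0.06968266] [ 0.03574946  0.04766702 -0.05170905]
```

View pics/side5.png

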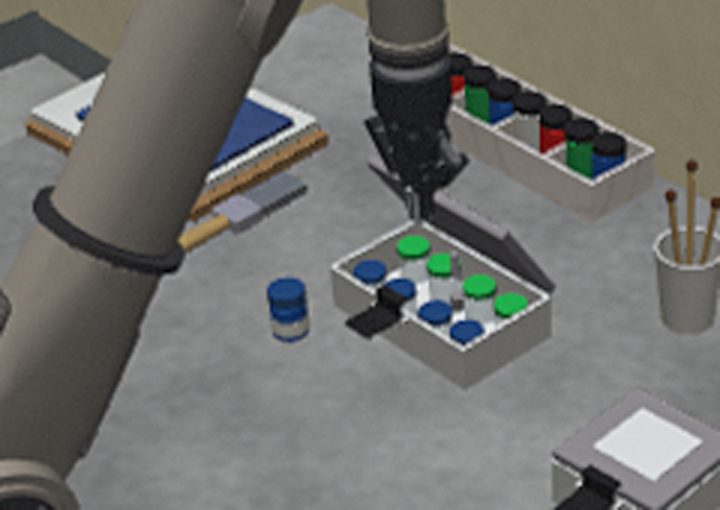

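The lid follows: its edge is now at crop (375,165) to (505,240), about 1 rad, and the case has not moved. I'll push on over.

Call:
{"op": "step_arm", "data": {
  "increments": [
    [[-7,0,-4],0,1],
    [[-14,0,-8],0,1],
    [[-21,0,-11],0,1],
    [[-29,0,-14],0,1],
    [[-37,0,-16],0,1],
    [[-44,0,-17],0,1],
    [[-53,0,-18],0,1],
    [[-62,0,-19],0,1],
    [[-71,0,-18],0,1],
    [[-80,0,-17],0,1],
    [[-88,0,-15],0,1],
    [[-88,0,-15],0,1]
  ]
}}

```text
clock: 8.75
position: [0.658, 0.1777, 0.1628]
ee_rot: [-3.141, -0.0, -3.126]
ft_force: [0.1, -0.5, -0.6]
width: 0.0002
grip_force: 0.0
```

Call:
{"op": "step_arm", "data": {
  "increments": [
    [[0,0,0],0,1],
    [[0,0,0],0,1],
    [[20,0,0],0,1],
    [[50,0,0],0,1],
    [[80,0,-20],0,1],
    [[110,0,-50],0,1],
    [[140,0,-90],0,1],
    [[160,0,-130],0,1],
    [[160,0,-130],0,1],
    [[160,0,-130],0,1],
    [[160,0,-130],0,1],
    [[160,0,-130],0,1]
  ]
}}

```text
clock: 9.95
position: [0.4969, 0.1747, 0.2921]
ee_rot: [-3.141, -0.003, -3.126]
ft_force: [0.1, 0.4, 0.8]
width: -0.0004
grip_force: 0.0
```

Call:
{"op": "step_arm", "data": {
  "increments": [
    [[0,0,0],0,1],
    [[0,0,0],0,1],
    [[0,0,0],0,1],
    [[0,0,0],0,1],
    [[0,0,0],0,1],
    [[0,0,0],0,1],
    [[0,0,0],0,1],
    [[0,0,0],0,1],
    [[0,0,0],0,1],
    [[0,0,0],0,1],
    [[0,0,0],0,1],
    [[0,0,0],0,1]
  ]
}}

```text
clock: 11.15
position: [0.497, 0.1756, 0.2938]
ee_rot: [-3.142, 0.0, -3.125]
ft_force: [-0.8, 0.8, 1.0]
width: -0.0001
grip_force: 0.0
```

```bash
python3 - <<'E'
from h import *
s=manip.read_state();print(s["position"],s["ee_rot"],s["ft_force"],s["clock"])
im=manip.get_image("side")
cv2.imwrite("pics/side6.png",cv2.resize(im["frame"][100:300,120:400,::-1],None,fx=2.8,fy=2.8,interpolation=cv2.INTER_CUBIC))
for P in(cw(.06+.12*np.sin(t-np.pi/2),y,.05+.12*np.sin(t)) for t in(1.57,1.75,1.92) for y in(-.1,.1)): u,v=proj(im,P);print(round((u-120)*2.8),round((v-100)*2.8))
E
```

```text
[0.49702706 0.17559125 0.29377455] [-3.14154352e+00  6.29833878e-06 -3.12539623e+00] [-0.82638581  0.76201831  1.03350805] 11.15
536 266
407 196
551 260
421 190
564 256
435 188
```

View pics/side6.png

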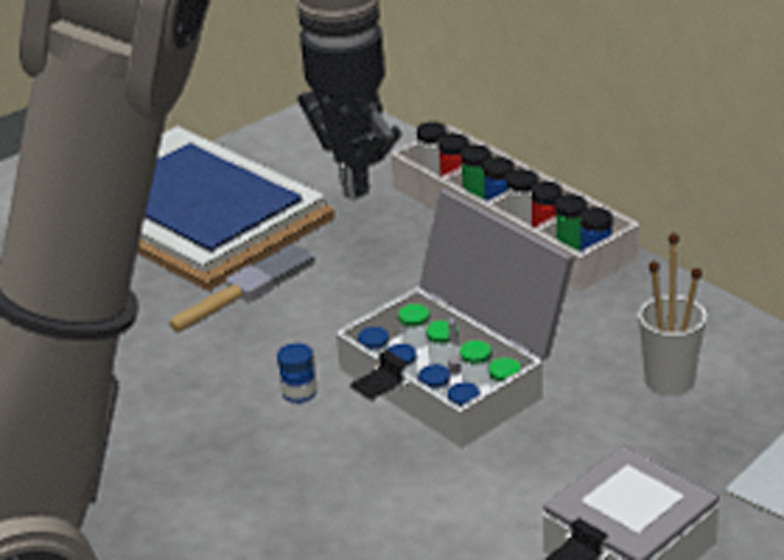

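The lid's edge is at (440,190) to (572,255), which matches the prediction for 1.92 rad at its stop. The hand is clear, and the jar and small case are untouched. I'll let a second pass so it settles, then hand in.

Call:
{"op": "step_arm", "data": {
  "increments": [
    [[0,0,0],0,1],
    [[0,0,0],0,1],
    [[0,0,0],0,1],
    [[0,0,0],0,1],
    [[0,0,0],0,1],
    [[0,0,0],0,1],
    [[0,0,0],0,1],
    [[0,0,0],0,1],
    [[0,0,0],0,1],
    [[0,0,0],0,1],
    [[0,0,0],0,1],
    [[0,0,0],0,1]
  ]
}}

```text
clock: 12.4
position: [0.497, 0.1756, 0.2938]
ee_rot: [-3.142, -0.0, -3.125]
ft_force: [0.4, -0.1, -0.1]
width: 0.0001
grip_force: 0.0
```

```bash
python3 - <<'E'
from h import *
print(manip.job_done())
E
```

```text
the job is handed in; nothing more can be done
None
```

The large case's lid lies fully open at its stop and the hand is clear; in the last side view the small case was still shut and nothing in view had been disturbed (the tape and saucer were out of frame), and I handed the job in at about 12.4 s.

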